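Lay out the service mat

ROBOT

A 7-joint arm with a two-finger parallel gripper is mounted at the origin on the work surface. World frame = base frame: x ahead of the robot, y to its left, z up, the work surface at z = 0. Lengths are in mm, angles in rad, forces in N, time in s.
With the tool pointing down it reaches from about 425 to 875 mm from the base axis. Payload 8.4 kg.
Tool frame: the origin (TCP) lies midway between the tips of the shut fingers; the grasp point (between the pads) lies 19 mm behind it; z points along the fingers, y is the line along which they close (so a half turn about z gives the same grasp; the last joint's range is limited). The gripper opens to 85 mm and grips with 20 to 120 N. Pads are 22 mm wide; open, the fingers measure 114 mm over their backs; the gripper's body (76 mm by 85 mm) begins 54 mm behind the grasp point. The pads swing forward as they close: fully open they stand 13 mm farther back than shut.
Start: joints at [1.14, 0.333, 0.04, 1.465, -0.013, 1.343, -0.059], TCP at [211.711, -614.526, 231.308] pointing down, gripper open.
Joint ranges: [-2.58, 2.58], [-0.38, 2.09], [-1.3, 1.39], [0.25, 2.4], [-1.5, 4.64], [0.08, 2.09], [-2.65, 2.65]. Speed limits (rad/s): [2.22, 2.22, 2.79, 2.79, 3.14, 3.14, 3.14].

INTERFACE

Orientations are given as a 3x3 rotation matrix whose columns are the frame's x, y, z axes.
In Python, from station import state, eyes, workorder gives the robot as it stands.
- The arm moves only by the tool step_arm, never from a script. Its arguments are lists of equal length, an entry for each row: "twist": the turn, a rotation vector about the world's x, y, z in degrees, a list of three; "xyz": the shift along the world's x, y, z in m, a list of three; "claw": the finger opening in m, from 0 to 0.0854. A call has 1 to 12 rows; each row is the pose to reach, as a shift and turn from the pose commanded when the call began; what a row does not reach only later rows make up. A row lasts 1/10 s, in which the tool goes at most 50 mm and 8.59 degrees, less where a joint would pass 70% of its speed; a pose out of reach is approached as far as the arm can. A call with a gripper value outside its range is refused whole. The fingers move at their own pace and stop on an object; the grip force is fixed at half the most. Time passes only in rows, so rows that repeat a pose let the fingers close. It gives the time, the measured TCP pose, the force, the opening and the grip force at its end, in the units of the state.
- state(): the state, without advancing time (a new reading comes with each control period).
- eyes.get_image(name): name is "scene" or "top"; returns a dict with "image" (480x640x3 uint8, blue, green, red), "vertical_fov" (degrees; the focal length in pixels is half the picture's height over the tangent of half this angle, whatever the lens; pixels are square), "cx", "cy" (the principal point, pixels), "k1" (the pictures are not rectified: a ray, as slopes to the right and down, at radius r is drawn at 1 + k1 r^2 times it, then the intrinsics apply), "position" and "rotation" of the camera in the world. Camera axes: x right, y up, looking along -z (the intrinsics and any distortion apply to the point x, -y, -z); pixel columns grow to the right and rows downward; lengths in mm; the calibration is good to about 2 mm. A picture is of the moment at which its call begins. There is no depth.
- workorder.finish_job(): hands the job in; it is judged then, once.
The state is a dict: "time_s": time; "q": joint angles; "joint_vel": joint speeds; "effort": joint torques, N m; "ee_pos": TCP position; "eef_rot": TCP orientation; "force": force on the tool from outside, world axes, zero at the start; "moment": the same for the moment, N m; "opening": finger opening in mm; "gripper_force": force on a finger pad.
Only numpy, scipy, OpenCV 4.12 (cv2) and the standard library are available. Lean on these libraries where they do the work, as an engineer would, in place of code of your own. Each camera call takes 0.05 s, during which the arm holds its last target. There are 200 camera calls.

TASK

Lay out the black service mat: move the steel shaker off the white tile to the middle of the round wooden coaster, stand the red-lidded tub in the middle of the white tile with the green-lidded tub stacked squarely on top of it, and stand the blue ramekin on the mat's centre, midway between tile and coaster. Keep these four upright all the time, and leave the yellow-lidded tub, the grey plate and the steel pan where they are.

Things in the scene. Friction and masses are not known exactly. Their poses are not given: they have to be found in the camera images.
- mat: thin flat black rubber mat, 130 by 360 mm, 4 thick, fixed to the worktop at z = 0, turned by up to 0.5 rad. Origin: centre of its underside; y along its length, x across it, z up. The tile and the coaster lie on it, centred 125 mm either side of its centre along y; which of them lies at which end varies.
- tile: white square ceramic tile, 86 by 86 mm, 8 thick, fixed on the mat. The shaker stands on it at the start. Origin: centre of its underside (4 mm above the worktop), z up; its top is 12 mm above the worktop.
- coaster: light wooden round coaster, 90 mm across, 8 thick, fixed on the mat, empty at the start. Origin: centre of its underside (4 mm above the worktop), z up; its top is 12 mm above the worktop.
- shaker: steel spice shaker with a perforated flat black cap: closed upright cylinder, 52 mm across (cap 53), 75 high, about 0.18 kg. Stands on the white tile at the start. Origin: centre of its underside, z up.
- red_tub: closed white plastic food tub with a flat red lid: upright cylinder 50 high in all; lid (top 12 mm) 60 across, wall below it 58. About 0.15 kg; stands on the worktop. Origin: centre of its underside, z up.
- green_tub: closed white plastic food tub with a flat green lid: upright cylinder 50 high in all; lid (top 12 mm) 60 across, wall below it 58. About 0.15 kg; stands on the worktop. Origin: centre of its underside, z up.
- ramekin: blue ceramic ramekin, an open round cup, 42 mm high, 62 mm across at the rim and 58 at the foot, wall 4, inner floor 5 above the underside, about 0.14 kg; stands on the worktop. Origin: centre of its underside, z up.
- yellow_tub: closed white plastic food tub with a flat yellow lid: upright cylinder 50 high in all; lid (top 12 mm) 60 across, wall below it 58. Loose bystander on the worktop, stays where it is. Origin: centre of its underside, z up.
- plate: grey stoneware plate, 200 mm across, 20 high, loose bystander on the far part of the worktop, stays where it is. Origin: centre of its underside.
- pan: open rectangular steel food pan, 112 by 180 mm (long side about along y), 65 high, loose bystander on the worktop, far left, stays where it is. Origin: centre of its underside.
Not all that is in view belongs to the job. Leave any pink or purple look-alike of the red_tub alone. Leave any purple look-alike of the green_tub alone.

How it is judged:
By the outcome, as a careful person would: the job done as asked, in the order asked, and still so for the second after the job is handed in, with the robot touching nothing.
It also fails if it takes over 96 s, if anything falls off the work surface, if the arm or the gripper's body presses on something with over 40 N, if the wrist force passes 120 N, or if a joint passes its speed limit or range.

## Working session

There is one attempt and no reset: what is moved stays moved. The work goes in short steps, Python scripts to look and compute and a tool call to move; the robot and the scene stay as the last step left them, time stands still between calls to the robot, and variables do not carry over. Pictures are saved under pics/ and viewed, at most 14 in all, crops included, and the job is handed in when it is done.

Besides the shell and the picture viewer there is one more tool, called as a command line: name --argument value ..., lists and objects as JSON in quotes. step_arm: Moves the arm, as the interface text tells. Its arguments: {"type":"object","properties":{"twist":{"type":"array","items":{"type":"array","items":{"type":"number"}}},"xyz":{"type":"array","items":{"type":"array","items":{"type":"number"}}},"claw":{"type":"array","items":{"type":"number"}}},"required":["twist","xyz","claw"]}

```bash
mkdir -p pics; ls; cat > cam.py <<'E'
import numpy as np, cv2
from station import state, eyes, workorder
def grab(name, fn=None):
    d=eyes.get_image(name)
    if fn: cv2.imwrite('pics/'+fn,d['image'])
    return d
def K(d):
    f=240/np.tan(np.radians(d['vertical_fov'])/2)
    return np.array([[f,0,d['cx']],[0,f,d['cy']],[0,0,1.]]),np.array([d['k1'],0,0,0,0.])
def ray(d,uv,z):
    k,c=K(d); p=cv2.undistortPoints(np.array(uv,float).reshape(-1,1,2),k,c).reshape(-1,2)
    v=np.c_[p[:,0],-p[:,1],-np.ones(len(p))]@np.array(d['rotation']).T
    o=np.array(d['position']); return o+v*((z-o[2])/v[:,2])[:,None]
def proj(d,P):
    k,c=K(d); q=(np.array(P,float).reshape(-1,3)-np.array(d['position']))@np.array(d['rotation'])
    q[:,1:]*=-1
    return cv2.projectPoints(q,np.zeros(3),np.zeros(3),k,c)[0].reshape(-1,2)
E
python3 - <<'E'
from cam import *
s=state();print(s)
for n in('scene','top'):
    d=grab(n,n+'1.png');print(n,{k:v for k,v in d.items() if k!='image'})
E
```

```text
pics
{'time_s': 0.0, 'q': array([ 1.13979997,  0.33393232,  0.03988352,  1.4662953 , -0.01337701,
        1.34330966, -0.0584811 ]), 'joint_vel': array([-2.19729910e-03,  8.04748047e-04,  2.37313119e-06, -1.31907583e-03,
        8.48578967e-04, -1.07649383e-05, -2.24232017e-03]), 'effort': array([-1.28757394e-03, -6.58553195e+01,  1.36483278e+00, -4.05560553e+01,
        1.68124790e-02,  1.25989024e-02, -8.30776889e-05]), 'ee_pos': array([ 211.53720375, -614.11705251,  230.39581168]), 'eef_rot': array([[ 9.45459529e-01,  3.25738882e-01, -6.77289067e-04],
       [ 3.25739556e-01, -9.45458292e-01,  1.53629127e-03],
       [-1.39918761e-04, -1.67312107e-03, -9.99998591e-01]]), 'force': array([-0.74661884,  0.38164357,  0.67736268]), 'moment': array([-0.07283573, -0.03509377, -0.00443632]), 'gripper_force': 0.0, 'opening': 85.55478631517286}
scene {'vertical_fov': 44.62335607205726, 'cx': 325.7678354193031, 'cy': 237.40404086644662, 'k1': -0.03519649338707314, 'position': array([1546.81922713,  -76.48875344,  882.8505853 ]), 'rotation': array([[ 0.04585728, -0.63571746,  0.77055852],
       [ 0.99881962,  0.04154553, -0.02516607],
       [-0.01601475,  0.77080301,  0.63687223]])}
top {'vertical_fov': 45.367615194123736, 'cx': 318.5722069056073, 'cy': 229.31782893931646, 'k1': -0.16532458941289838, 'position': array([ 385.89702474,  -63.45701641, 1536.79953854]), 'rotation': array([[-0.0130545 ,  0.99362434, -0.11198327],
       [-0.99956788, -0.01591766, -0.02471189],
       [-0.02633685,  0.11161228,  0.99340277]])}
```

View pics/top1.png

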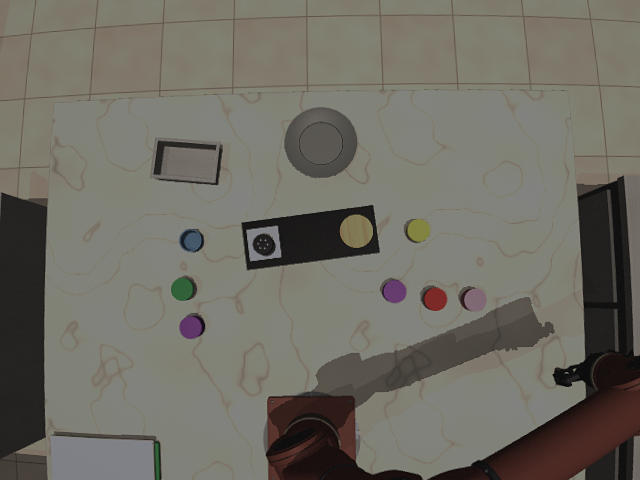

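View pics/scene1.png

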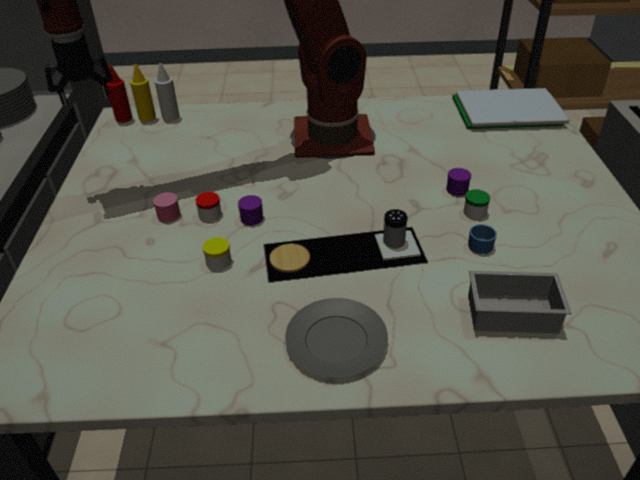

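The top view shows the tile with the shaker at (263,243), the coaster at (356,231), the ramekin at (192,240), and the green tub at (182,289). The red tub is at (435,299), between a purple tub (395,291) and a pink one (474,299), and yellow is at (419,230). The scene view agrees.

```bash
cat > meas.py <<'E'
from cam import *
def blob(hsv,lo,hi,near,r=30,fill=False):
    m=cv2.inRange(hsv,np.array(lo),np.array(hi))
    w=np.zeros_like(m); cv2.circle(w,tuple(int(v) for v in near),r,255,-1); m&=w
    c,_=cv2.findContours(m,cv2.RETR_EXTERNAL,cv2.CHAIN_APPROX_NONE)
    if not c: return None
    c=max(c,key=cv2.contourArea); M=cv2.moments(c)
    return np.array([M['m10']/M['m00'],M['m01']/M['m00']]),cv2.contourArea(c),c
E
python3 - <<'E'
from meas import *
T={'image':cv2.imread('pics/top1.png')};S={'image':cv2.imread('pics/scene1.png')}
d=grab('top');s=grab('scene')
ht=cv2.cvtColor(d['image'],cv2.COLOR_BGR2HSV);hs=cv2.cvtColor(s['image'],cv2.COLOR_BGR2HSV)
for n,(x,y) in dict(sh=(263,243),tile=(252,235),coaster=(356,231),ram=(192,240),green=(182,289),red=(435,299),yellow=(419,230),mat=(310,238)).items():
    print(n,ht[y,x])
col=dict(red=((0,150,60),(6,255,255)),green=((50,100,40),(75,255,255)),yellow=((22,150,80),(34,255,255)),ram=((95,90,30),(115,255,255)),coaster=((12,60,90),(25,200,255)))
top=dict(coaster=(356,231,12,12),ram=(192,240,21,21),green=(182,289,44,44),red=(435,299,44,44),yellow=(419,230,44,44))
scn=dict(coaster=(290,258),ram=(482,238),green=(477,200),red=(208,202),yellow=(217,247))
for n,(x,y,z,_) in top.items():
    b=blob(ht,*col[n],(x,y),25)
    e=cv2.minAreaRect(b[2])
    P=ray(d,b[0],z)[0]
    b2=blob(hs,*col[n],scn[n],30); P2=ray(s,b2[0],z)[0]
    print(n,b[0].round(1),b[1],np.round(e[1],1),P.round(1),'| scene',b2[0].round(1),b2[1],P2.round(1))
# mat: dark region
m=cv2.inRange(ht,(0,0,0),(180,255,45)); w=np.zeros_like(m); w[195:280,235:390]=255; m&=w
m=cv2.morphologyEx(m,cv2.MORPH_CLOSE,np.ones((3,3)))
c=max(cv2.findContours(m,cv2.RETR_EXTERNAL,cv2.CHAIN_APPROX_NONE)[0],key=cv2.contourArea)
P=ray(d,c.reshape(-1,2),4)[:,:2].astype(np.float32)
print('mat',cv2.minAreaRect(P),cv2.boxPoints(cv2.minAreaRect(P)))
# tile white
m=cv2.inRange(ht,(0,0,110),(180,60,255)); w=np.zeros_like(m); w[222:266,243:286]=255;
mm=np.zeros_like(m); cv2.drawContours(mm,[cv2.convexHull(c)],-1,255,-1); mm=cv2.erode(mm,np.ones((5,5))); m&=w&mm
ys,xs=np.nonzero(m); P=ray(d,np.c_[xs,ys],12)[:,:2].astype(np.float32); print('tile',cv2.minAreaRect(P))
# shaker black cap
w=np.zeros_like(m); cv2.circle(w,(263,243),15,255,-1); m=cv2.inRange(ht,(0,0,0),(180,255,60))&w
r=cv2.resize(d['image'][180:345,150:490],None,fx=2.3,fy=2.3,interpolation=cv2.INTER_CUBIC);cv2.imwrite('pics/c1.png',r)
E
```

```text
sh [10 22 35]
tile [116  13 137]
coaster [ 23  90 128]
ram [105  90 105]
green [ 65 130  98]
red [  1 174 123]
yellow [ 30 128 131]
mat [ 0  9 28]
coaster [352.9 232. ] 296.0 [32.3 13.1] [ 549.1 -117.1   12. ] | scene [289.2 256.7] 763.0 [ 556.  -127.5   12. ]
ram [191.6 239.5] 292.5 [21. 21.] [534.7 316.3  21. ] | scene [482.  238.2] 540.0 [530.5 316.2  21. ]
green [181.9 288.9] 353.0 [21.2 21.2] [402.  335.6  44. ] | scene [477.2 196.5] 249.0 [399.1 334.2  44. ]
red [434.8 298.9] 368.0 [21.9 21.5] [ 367.9 -325.4   44. ] | scene [206.9 198.7] 240.0 [ 363.  -329.1   44. ]Traceback (most recent call last):
  File "<stdin>", line 12, in <module>
TypeError: 'NoneType' object is not subscriptable
```

```bash
python3 - <<'E'
from meas import *
d=grab('top','t2.png');s=grab('scene','s2.png')
ht=cv2.cvtColor(d['image'],cv2.COLOR_BGR2HSV);hs=cv2.cvtColor(s['image'],cv2.COLOR_BGR2HSV)
b=blob(ht,(22,110,60),(36,255,255),(419,230),25);print('yellow',b[1],ray(d,b[0],44).round(1))
def circ(P):
    A=np.c_[2*P,np.ones(len(P))];x=np.linalg.lstsq(A,(P**2).sum(1),rcond=None)[0]
    return x[:2],np.sqrt(x[2]+x[0]**2+x[1]**2)
for dd,h,p in((d,ht,(356,231)),(s,hs,(290,258))):
    b=blob(h,(8,40,80),(34,255,255),p,32);P=ray(dd,b[2].reshape(-1,2),12)[:,:2];print('coaster',b[1],ray(dd,b[0],12).round(1),circ(P))
m=cv2.inRange(ht,(0,0,0),(180,255,55)); w=np.zeros_like(m); w[195:280,235:390]=255; m&=w
c=max(cv2.findContours(m,cv2.RETR_EXTERNAL,cv2.CHAIN_APPROX_NONE)[0],key=cv2.contourArea)
P=ray(d,c.reshape(-1,2),4)[:,:2].astype(np.float32)
R=cv2.minAreaRect(P);print('mat',R,cv2.boxPoints(R))
mm=np.zeros_like(m); cv2.drawContours(mm,[cv2.convexHull(c)],-1,255,-1); mm=cv2.erode(mm,np.ones((5,5)))
m=cv2.inRange(ht,(0,0,90),(180,60,255)); w[:]=0; w[222:266,243:286]=255; m&=w&mm
ys,xs=np.nonzero(m); P=ray(d,np.c_[xs,ys],12)[:,:2].astype(np.float32); print('tile',cv2.minAreaRect(P))
r=cv2.resize(d['image'][215:275,235:300],None,fx=8,fy=8,interpolation=cv2.INTER_CUBIC)
g=cv2.resize(s['image'][200:265,350:420],None,fx=8,fy=8,interpolation=cv2.INTER_CUBIC)[:480]
cv2.imwrite('pics/c1.png',cv2.resize(np.hstack([r,g]),None,fx=.7,fy=.7))
E
```

```text
yellow 374.0 [[ 548.2 -286.2   44. ]]
coaster 825.5 [[ 552.2 -125.3   12. ]] (array([ 552.318551  , -125.31177504]), np.float64(43.42377366617894))
coaster 794.5 [[ 556.2 -127.4   12. ]] (array([ 555.09653741, -127.37869791]), np.float64(44.07123749392769))
mat ((538.6768188476562, -1.6220245361328125), (128.7297821044922, 357.75616455078125), 6.665843486785889) [[ 453.98312  168.57545]
 [ 495.51096 -186.76228]
 [ 623.3705  -171.8195 ]
 [ 581.84265  183.51823]]
tile ((522.817138671875, 123.0429458618164), (85.04771423339844, 85.2865982055664), 6.824080467224121)
```

View pics/c1.png

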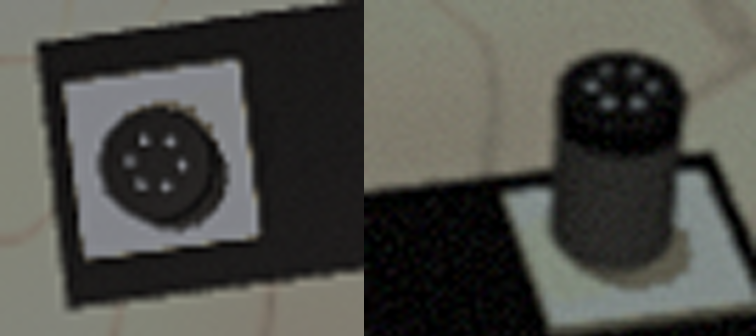

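The crop shows the shaker near the tile's middle. Its hole-pattern centre is at about (262.4,243.7) in the top view and (395.3,215.1) in the scene view. Next I'll cast those rays and check the clearances around red and green.

```bash
python3 - <<'E'
from meas import *
d=grab('top');s=grab('scene')
print('shaker',ray(d,[262.4,243.65],87).round(1),ray(s,[395.3,215.1],87).round(1))
for p in((395,291),(474,299),(192,327)):print(ray(d,p,47).round(0))
print('red-> start',state()['ee_pos'])
E
```

```text
shaker [[514.9 116.1  87. ]] [[515.9 113.6  87. ]]
[[ 390. -222.   47.]]
[[ 365. -428.   47.]]
[[302. 308.  47.]]
red-> start [ 211.70787596 -614.45702676  231.17729494]
```

step_arm --twist '[[0, 0, 8], [0, 0, 16], [0, 0, 24], [0, 0, 32], [0, 0, 40], [0, 0, 48], [0, 0, 56], [0, 0, 64], [0, 0, 71], [0, 0, 71], [0, 0, 71], [0, 0, 71]]' --xyz '[[0.03, 0.04, 0], [0.06, 0.08, 0], [0.09, 0.12, 0], [0.12, 0.16, 0], [0.15, 0.2, 0], [0.18, 0.24, 0], [0.21, 0.28, 0], [0.24, 0.32, 0], [0.26, 0.365, 0], [0.275, 0.41, 0], [0.285, 0.455, 0], [0.295, 0.5, 0]]' --claw '[0.085, 0.085, 0.085, 0.085, 0.085, 0.085, 0.085, 0.085, 0.085, 0.085, 0.085, 0.085]'

```text
time_s: 1.6
ee_pos: [507.0, -112.6, 231.5]
eef_rot: [[-0.0, 1.0, 0.0], [1.0, 0.0, -0.0], [-0.0, 0.0, -1.0]]
force: [0.7, -0.5, 0.1]
opening: 84.8
gripper_force: 0.0
```

step_arm --twist '[[0, 0, 0], [0, 0, 0], [0, 0, 0], [0, 0, 0], [0, 0, 0], [0, 0, 0], [0, 0, 0], [0, 0, 0], [0, 0, 0], [0, 0, 0], [0, 0, 0], [0, 0, 0]]' --xyz '[[0.002, 0.049, 0], [0.004, 0.098, 0], [0.006, 0.147, 0], [0.008, 0.196, 0], [0.0088, 0.2295, 0], [0.0088, 0.2295, -0.03], [0.0088, 0.2295, -0.07], [0.0088, 0.2295, -0.11], [0.0088, 0.2295, -0.15], [0.0088, 0.2295, -0.18], [0.0088, 0.2295, -0.195], [0.0088, 0.2295, -0.195]]' --claw '[0.085, 0.085, 0.085, 0.085, 0.085, 0.085, 0.085, 0.085, 0.085, 0.085, 0.085, 0.085]'

```text
time_s: 2.8
ee_pos: [514.3, 114.7, 34.8]
eef_rot: [[-0.0, 1.0, -0.003], [1.0, 0.0, -0.0], [-0.0, -0.003, -1.0]]
force: [-0.5, -0.7, 1.2]
opening: 84.9
gripper_force: 0.0
```

step_arm --twist '[[0, 0, 0], [0, 0, 0], [0, 0, 0], [0, 0, 0], [0, 0, 0], [0, 0, 0], [0, 0, 0], [0, 0, 0]]' --xyz '[[0, 0, 0], [0, 0, 0], [0, 0, 0], [0, 0, 0], [0, 0, 0], [0, 0, 0], [0, 0, 0], [0, 0, 0]]' --claw '[0.04, 0.04, 0.04, 0.04, 0.04, 0.04, 0.04, 0.04]'

```text
time_s: 3.6
ee_pos: [516.5, 115.3, 38.2]
eef_rot: [[-0.0, 1.0, 0.002], [1.0, 0.0, -0.0], [-0.0, 0.002, -1.0]]
force: [-2.2, 0.1, 7.8]
opening: 50.9
gripper_force: 61.0
```

step_arm --twist '[[0, 0, 0], [0, 0, 0], [0, 0, 0], [0, 0, 0], [0, 0, 0], [0, 0, 0], [0, 0, 0], [0, 0, 0], [0, 0, 0], [0, 0, 0], [0, 0, 0], [0, 0, 0]]' --xyz '[[0, 0, 0.015], [0, 0, 0.04], [0, -0.005, 0.06], [0.003, -0.03, 0.06], [0.009, -0.07, 0.06], [0.015, -0.11, 0.06], [0.021, -0.15, 0.06], [0.027, -0.19, 0.06], [0.033, -0.22, 0.06], [0.0378, -0.2408, 0.055], [0.0378, -0.2408, 0.045], [0.0378, -0.2408, 0.03]]' --claw '[0.04, 0.04, 0.04, 0.04, 0.04, 0.04, 0.04, 0.04, 0.04, 0.04, 0.04, 0.04]'

```text
time_s: 4.8
ee_pos: [554.2, -126.1, 67.4]
eef_rot: [[0.001, 1.0, 0.002], [1.0, -0.001, -0.0], [-0.0, 0.002, -1.0]]
force: [-0.7, 0.1, -1.7]
opening: 51.6
gripper_force: 62.8
```

```bash
python3 - <<'E'
from meas import *
d=grab('top');s=grab('scene');print(state()['ee_pos'],state()['force'],state()['opening'])
t=proj(d,[553,-126,60])[0].astype(int);u=proj(s,[553,-126,60])[0].astype(int);print(t,u)
f=lambda im,c:cv2.resize(im[c[1]-40:c[1]+40,c[0]-50:c[0]+50],None,fx=4,fy=4,interpolation=cv2.INTER_CUBIC)
cv2.imwrite('pics/c2.png',np.hstack([f(d['image'],t),f(s['image'],u)]))
E
```

```text
[ 551.84092797 -124.4415067    64.60755648] [-0.60853694  0.06308915 -1.45017104] 51.61500485933121
[356 228] [288 239]
```

View pics/c2.png

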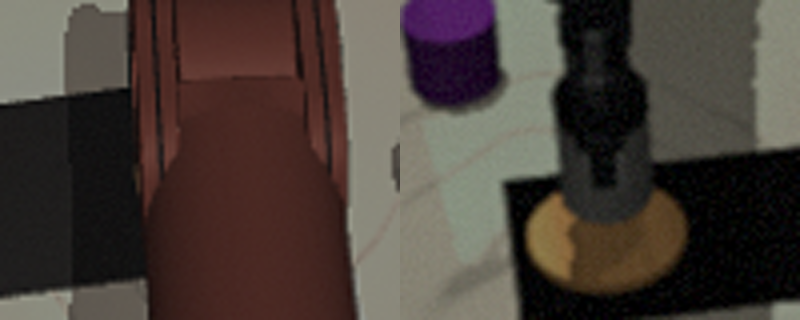

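The scene crop shows the shaker hanging upright over the coaster, with the coaster centred near (607,235) in the crop. I'll lower it and release.

step_arm --twist '[[0, 0, 0], [0, 0, 0], [0, 0, 0], [0, 0, 0], [0, 0, 0], [0, 0, 0], [0, 0, 0], [0, 0, 0], [0, 0, 0], [0, 0, 0], [0, 0, 0], [0, 0, 0]]' --xyz '[[0, 0, -0.015], [0, 0, -0.025], [0, 0, -0.0295], [0, 0, -0.0295], [0, 0, -0.0295], [0, 0, -0.0295], [0, 0, -0.0295], [0, 0, -0.0295], [0, 0, -0.0295], [0, 0, 0], [0, 0, 0.04], [0, 0, 0.08]]' --claw '[0.04, 0.04, 0.04, 0.04, 0.085, 0.085, 0.085, 0.085, 0.085, 0.085, 0.085, 0.085]'

```text
time_s: 6.1
ee_pos: [552.8, -125.6, 147.2]
eef_rot: [[-0.0, 1.0, -0.001], [1.0, 0.0, 0.001], [0.001, -0.001, -1.0]]
force: [1.3, -1.5, -0.0]
opening: 85.1
gripper_force: 0.0
```

step_arm --twist '[[0, 0, 0], [0, 0, 0], [0, 0, 0], [0, 0, 0], [0, 0, 0], [0, 0, 0], [0, 0, 0], [0, 0, 0], [0, 0, 0], [0, 0, 0], [0, 0, 0], [0, 0, 0]]' --xyz '[[-0.02, -0.025, 0], [-0.05, -0.06, 0], [-0.085, -0.095, 0], [-0.12, -0.13, 0], [-0.15, -0.165, 0], [-0.175, -0.19, -0.01], [-0.1863, -0.2005, -0.03], [-0.1863, -0.2005, -0.06], [-0.1863, -0.2005, -0.09], [-0.1863, -0.2005, -0.12], [-0.1863, -0.2005, -0.141], [-0.1863, -0.2005, -0.141]]' --claw '[0.085, 0.085, 0.085, 0.085, 0.085, 0.085, 0.085, 0.085, 0.085, 0.085, 0.085, 0.085]'

```text
time_s: 7.3
ee_pos: [365.3, -324.8, 2.8]
eef_rot: [[-0.0, 1.0, -0.004], [1.0, 0.0, 0.004], [0.004, -0.004, -1.0]]
force: [-0.4, 0.8, -0.6]
opening: 84.8
gripper_force: 0.0
```

```bash
python3 - <<'E'
from meas import *
d=grab('top');s=grab('scene');print(state()['ee_pos'],state()['force'])
t=proj(d,[553,-126,40])[0].astype(int);u=proj(s,[367,-326,30])[0].astype(int);v=proj(s,[553,-126,40])[0].astype(int)
f=lambda im,c:cv2.resize(im[c[1]-30:c[1]+30,c[0]-32:c[0]+32],None,fx=4,fy=4,interpolation=cv2.INTER_CUBIC)
print(t,u,v)
cv2.imwrite('pics/c3.png',np.hstack([f(d['image'],t),f(s['image'],v),f(s['image'],u)]))
E
```

```text
[ 367.18417153 -326.28542171    5.68084292] [ 0.38779547 -0.14527461  0.12841788]
[356 229] [208 204] [289 246]
```

View pics/c3.png

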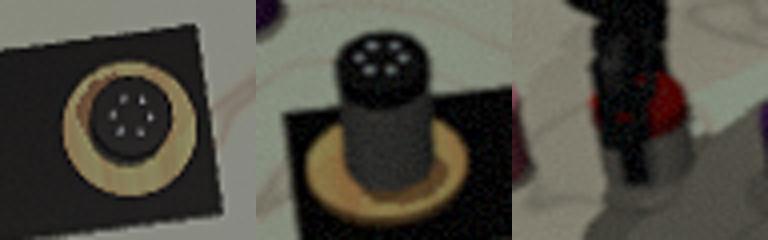

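The shaker stands upright on the coaster, with cap holes at about (356.4,227.6) in the top view. The fingers straddle the red tub. I'll check the numbers before gripping.

```bash
python3 - <<'E'
from meas import *
d=grab('top');s=grab('scene')
print(ray(d,[356.4,227.6],87),ray(d,[356.1,230.6],12), ray(s,[208.2,199],47),proj(s,[[415,-326.3,25],[367,-326,30]]))
E
```

```text
[[ 552.17924399 -123.55101281   87.        ]] [[ 552.73328269 -125.69428208   12.        ]] [[ 368.78650853 -324.83711747   47.        ]] [[206.80726082 217.59457503]
 [208.79147096 204.17393475]]
```

step_arm --twist '[[0, 0, 0], [0, 0, 0], [0, 0, 0], [0, 0, 0], [0, 0, 0], [0, 0, 0], [0, 0, 0]]' --xyz '[[0, 0, 0], [0, 0, 0], [0, 0, 0], [0, 0, 0], [0, 0, 0], [0, 0, 0], [0, 0, 0]]' --claw '[0.045, 0.045, 0.045, 0.045, 0.045, 0.045, 0.045]'

```text
time_s: 8.2
ee_pos: [367.5, -326.8, 6.6]
eef_rot: [[-0.0, 1.0, 0.001], [1.0, 0.0, -0.001], [-0.001, 0.001, -1.0]]
force: [-2.7, 2.3, 10.0]
opening: 58.4
gripper_force: 61.9
```

step_arm --twist '[[0, 0, 0], [0, 0, 0], [0, 0, 0], [0, 0, 0], [0, 0, 0], [0, 0, 0], [0, 0, 0], [0, 0, 0], [0, 0, 0], [0, 0, 0], [0, 0, 0], [0, 0, 0]]' --xyz '[[0, 0, 0.015], [0, 0, 0.045], [0, 0, 0.08], [0.01, 0.015, 0.105], [0.025, 0.05, 0.12], [0.045, 0.09, 0.12], [0.065, 0.13, 0.12], [0.085, 0.17, 0.12], [0.1, 0.21, 0.12], [0.115, 0.25, 0.12], [0.125, 0.29, 0.12], [0.135, 0.33, 0.12]]' --claw '[0.045, 0.045, 0.045, 0.045, 0.045, 0.045, 0.045, 0.045, 0.045, 0.045, 0.045, 0.045]'

```text
time_s: 9.4
ee_pos: [502.2, 5.3, 125.7]
eef_rot: [[-0.0, 1.0, 0.001], [1.0, 0.0, -0.0], [-0.0, 0.001, -1.0]]
force: [1.0, -0.1, -2.7]
opening: 58.3
gripper_force: 64.6
```

step_arm --twist '[[0, 0, 0], [0, 0, 0], [0, 0, 0], [0, 0, 0], [0, 0, 0], [0, 0, 0], [0, 0, 0], [0, 0, 0], [0, 0, 0]]' --xyz '[[0.008, 0.04, 0], [0.015, 0.08, -0.005], [0.02, 0.11, -0.02], [0.0212, 0.1183, -0.045], [0.0212, 0.1183, -0.07], [0.0212, 0.1183, -0.09], [0.0212, 0.1183, -0.1], [0.0212, 0.1183, -0.1], [0.0212, 0.1183, -0.1]]' --claw '[0.045, 0.045, 0.045, 0.045, 0.045, 0.045, 0.045, 0.045, 0.045]'

```text
time_s: 10.3
ee_pos: [523.7, 122.0, 26.2]
eef_rot: [[0.0, 1.0, 0.001], [1.0, -0.0, 0.0], [0.0, 0.001, -1.0]]
force: [1.4, 0.2, -1.5]
opening: 58.7
gripper_force: 64.6
```

```bash
python3 - <<'E'
from meas import *
s=grab('scene');print(state()['ee_pos'],state()['force'])
hs=cv2.cvtColor(s['image'],cv2.COLOR_BGR2HSV)
v=proj(s,[523,123,40])[0].astype(int);print(v)
cv2.imwrite('pics/c4.png',cv2.resize(s['image'][v[1]-50:v[1]+50,v[0]-60:v[0]+60],None,fx=5,fy=5,interpolation=cv2.INTER_CUBIC))
E
```

```text
[523.9749834  122.12877163  26.46418702] [ 0.36282184 -0.14073838 -1.01253534]
[398 233]
```

View pics/c4.png

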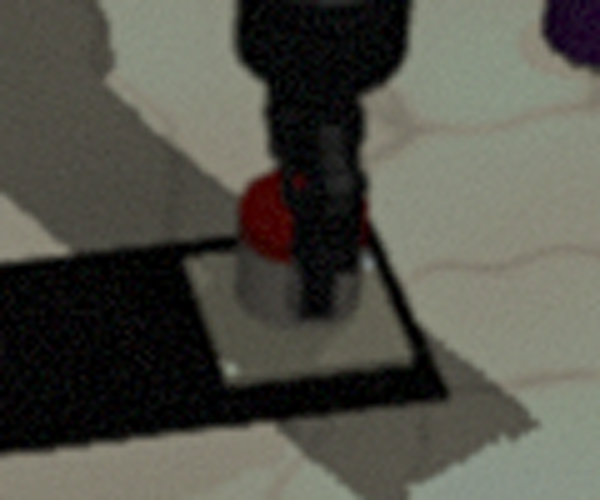

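The red tub hangs upright about 8 mm above the tile and centred on it, so I'll lower and release.

step_arm --twist '[[0, 0, 0], [0, 0, 0], [0, 0, 0], [0, 0, 0], [0, 0, 0], [0, 0, 0], [0, 0, 0], [0, 0, 0], [0, 0, 0], [0, 0, 0], [0, 0, 0], [0, 0, 0]]' --xyz '[[0, 0, -0.005], [0, 0, -0.0075], [0, 0, -0.0075], [0, 0, -0.0075], [0, 0, -0.0075], [0, 0, -0.0075], [0, 0, -0.0075], [0, 0, -0.0075], [0, 0, -0.0075], [0, 0, 0.02], [0, 0, 0.06], [0, 0, 0.1]]' --claw '[0.045, 0.045, 0.045, 0.085, 0.085, 0.085, 0.085, 0.085, 0.085, 0.085, 0.085, 0.085]'

```text
time_s: 11.55
ee_pos: [522.6, 122.1, 126.2]
eef_rot: [[-0.001, 1.0, -0.001], [1.0, 0.001, 0.0], [0.0, -0.001, -1.0]]
force: [1.0, -0.3, 0.0]
opening: 84.8
gripper_force: 0.0
```

step_arm --twist '[[0, 0, 0], [0, 0, 0], [0, 0, 0], [0, 0, 0], [0, 0, 0], [0, 0, 0], [0, 0, 0], [0, 0, 0], [0, 0, 0], [0, 0, 0], [0, 0, 0], [0, 0, 0]]' --xyz '[[-0.015, 0.025, 0.01], [-0.037, 0.065, 0.01], [-0.06, 0.105, 0.01], [-0.083, 0.145, 0.01], [-0.105, 0.185, 0.005], [-0.1217, 0.2134, -0.01], [-0.1217, 0.2134, -0.035], [-0.1217, 0.2134, -0.065], [-0.1217, 0.2134, -0.095], [-0.1217, 0.2134, -0.12], [-0.1217, 0.2134, -0.12], [-0.1217, 0.2134, -0.12]]' --claw '[0.08, 0.08, 0.08, 0.08, 0.08, 0.08, 0.08, 0.08, 0.08, 0.08, 0.08, 0.08]'

```text
time_s: 12.75
ee_pos: [401.3, 335.6, 5.7]
eef_rot: [[-0.001, 1.0, -0.001], [1.0, 0.001, 0.0], [0.0, -0.001, -1.0]]
force: [1.1, -0.4, 0.3]
opening: 80.1
gripper_force: 0.0
```

```bash
python3 - <<'E'
from meas import *
d=grab('top');s=grab('scene');print(state()['ee_pos'],state()['force'])
ht=cv2.cvtColor(d['image'],cv2.COLOR_BGR2HSV)
t=proj(d,[523,123,50])[0].astype(int)
b=blob(ht,(0,130,50),(8,255,255),t,25);print('red',b[1],ray(d,b[0],56 ).round(1))
m=cv2.inRange(ht,(0,0,0),(180,255,255))
c=lambda im,c:cv2.resize(im[c[1]-30:c[1]+30,c[0]-32:c[0]+32],None,fx=4,fy=4,interpolation=cv2.INTER_CUBIC)
u=proj(s,[523,123,40])[0].astype(int);v=proj(s,[401,335,40])[0].astype(int)
print(t,u,v)
cv2.imwrite('pics/c5.png',np.hstack([c(d['image'],t),c(s['image'],u),c(s['image'],v)]))
E
```

```text
[402.28278585 336.16264015   6.80586839] [0.38852158 0.08303631 0.08405707]
red 371.0 [[524.1 122.1  56. ]]
[261 241] [398 233] [477 198]
```

View pics/c5.png

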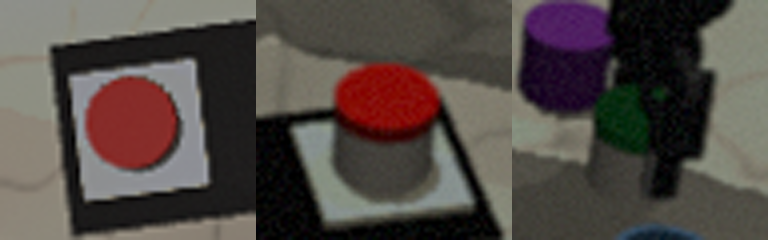

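The red tub stands upright in the middle of the tile at (524,122) mm, and the fingers straddle the green lid, clear of purple. Gripping green now.

step_arm --twist '[[0, 0, 0], [0, 0, 0], [0, 0, 0], [0, 0, 0], [0, 0, 0], [0, 0, 0], [0, 0, 0], [0, 0, 0.0], [0, 0, 0], [0, 0, 0], [0, 0, 0]]' --xyz '[[0, 0, 0], [0, 0, 0], [0, 0, 0], [0, 0, 0], [0, 0, 0], [0, 0, 0], [0, 0, 0.015], [0, 0, 0.04], [0, 0, 0.075], [0, 0, 0.11], [0, 0, 0.12]]' --claw '[0.045, 0.045, 0.045, 0.045, 0.045, 0.045, 0.045, 0.045, 0.045, 0.045, 0.045]'

```text
time_s: 13.95
ee_pos: [402.7, 337.0, 129.8]
eef_rot: [[-0.001, 1.0, 0.005], [1.0, 0.001, 0.003], [0.003, 0.005, -1.0]]
force: [0.9, 0.4, -1.4]
opening: 58.1
gripper_force: 64.6
```

step_arm --twist '[[0, 0, 0], [0, 0, 0], [0, 0, 0], [0, 0, 0], [0, 0, 0], [0, 0, 0], [0, 0, 0], [0, 0, 0], [0, 0, 0], [0, 0, 0], [0, 0, 0], [0, 0, 0]]' --xyz '[[0.01, -0.015, 0], [0.03, -0.05, 0], [0.052, -0.09, 0], [0.075, -0.13, 0], [0.095, -0.17, 0], [0.112, -0.2, 0], [0.1217, -0.2134, -0.005], [0.1217, -0.2134, -0.02], [0.1217, -0.2134, -0.04], [0.1217, -0.2134, -0.05], [0.1217, -0.2134, -0.05], [0.1217, -0.2134, -0.05]]' --claw '[0.045, 0.045, 0.045, 0.045, 0.045, 0.045, 0.045, 0.045, 0.045, 0.045, 0.045, 0.045]'

```text
time_s: 15.15
ee_pos: [522.8, 123.1, 75.5]
eef_rot: [[-0.002, 1.0, -0.0], [1.0, 0.002, 0.0], [0.0, -0.0, -1.0]]
force: [-0.6, -0.4, -1.6]
opening: 58.6
gripper_force: 64.7
```

```bash
python3 - <<'E'
from meas import *
s=grab('scene');print(state()['ee_pos'],state()['force'])
v=proj(s,[523,123,60])[0].astype(int);print(v)
cv2.imwrite('pics/c6.png',cv2.resize(s['image'][v[1]-40:v[1]+40,v[0]-45:v[0]+45],None,fx=6,fy=6,interpolation=cv2.INTER_CUBIC))
E
```

```text
[523.29966956 122.86063075  75.89237963] [-0.67199493  0.78620516 -1.1899918 ]
[399 226]
```

View pics/c6.png

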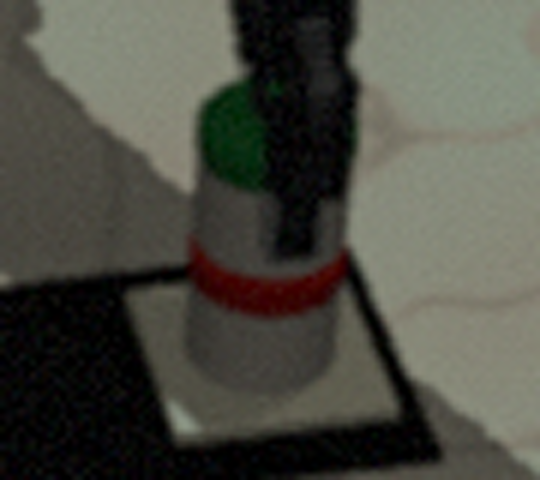

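Green hangs just above red and the two are coaxial: red lid centre at x≈270 and green wall at ≈272 in the crop, which matches the perspective. I'll lower and release.

step_arm --twist '[[0, 0, 0], [0, 0, 0], [0, 0, 0], [0, 0, 0], [0, 0, 0], [0, 0, 0], [0, 0, 0], [0, 0, 0], [0, 0, 0], [0, 0, 0], [0, 0, 0], [0, 0, 0]]' --xyz '[[0, 0, -0.005], [0, 0, -0.0075], [0, 0, -0.0078], [0, 0, -0.0078], [0, 0, -0.0078], [0, 0, -0.0078], [0, 0, -0.0078], [0, 0, -0.0078], [0, 0, -0.0078], [0, 0, 0.015], [0, 0, 0.05], [0, 0, 0.08]]' --claw '[0.045, 0.045, 0.045, 0.045, 0.085, 0.085, 0.085, 0.085, 0.085, 0.085, 0.085, 0.085]'

```text
time_s: 16.4
ee_pos: [523.0, 122.2, 156.5]
eef_rot: [[-0.0, 1.0, -0.0], [1.0, 0.0, 0.0], [0.0, -0.0, -1.0]]
force: [-0.1, -0.5, -0.3]
opening: 84.7
gripper_force: 0.0
```

```bash
python3 - <<'E'
from meas import *
d=grab('top');s=grab('scene')
t=proj(d,[533,314,30])[0].astype(int);u=proj(s,[533,314,25])[0].astype(int);v=proj(s,[523,123,60])[0].astype(int)
print(t,u,v)
c=lambda im,c:cv2.resize(im[c[1]-35:c[1]+35,c[0]-22:c[0]+22],None,fx=6,fy=6,interpolation=cv2.INTER_CUBIC)
cv2.imwrite('pics/c7.png',np.hstack([c(d['image'],t),c(s['image'],u),c(s['image'],v)]))
ht=cv2.cvtColor(d['image'],cv2.COLOR_BGR2HSV)
b=blob(ht,(90,60,15),(125,255,255),t,22);h=cv2.minEnclosingCircle(b[2]);print(b[0],b[1],h,ray(d,b[0],42),ray(d,h[0],42))
E
```

```text
[191 239] [481 237] [399 226]
[190.88113695 240.05081826] 387.0 ((191.10000610351562, 240.1666717529297), 11.856361389160156) [[531.17916408 312.92528816  42.        ]] [[530.86204899 312.32784719  42.        ]]
```

View pics/c7.png

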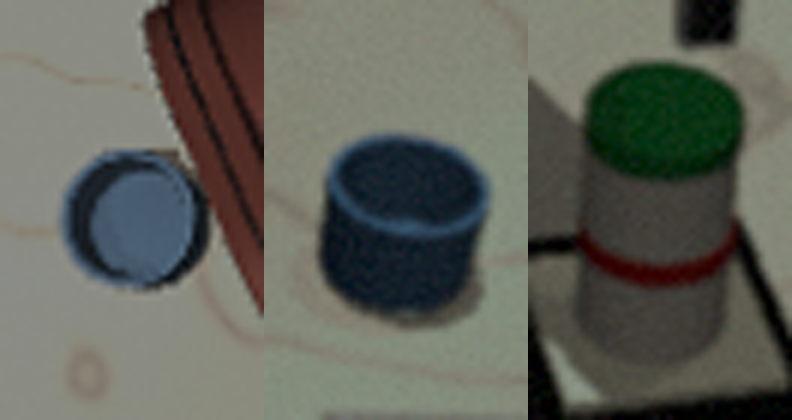

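The stack is straight and upright. The ramekin's rim centre is at (190.9,240.1) in the top view, which gives about (531,313) mm at rim height.

step_arm --twist '[[0, 0, 0], [0, 0, 0], [0, 0, 0], [0, 0, 0], [0, 0, 0], [0, 0, 0], [0, 0, 0], [0, 0, 0], [0, 0, 0], [0, 0, 0], [0, 0, 0], [0, 0, 0]]' --xyz '[[0, 0.03, 0], [0.002, 0.07, 0], [0.004, 0.115, 0], [0.006, 0.155, 0], [0.008, 0.185, 0], [0.0083, 0.191, -0.03], [0.0083, 0.191, -0.07], [0.0083, 0.191, -0.105], [0.0083, 0.191, -0.135], [0.0083, 0.191, -0.152], [0.0083, 0.191, -0.152], [0.0083, 0.191, -0.152]]' --claw '[0.085, 0.085, 0.085, 0.085, 0.085, 0.085, 0.085, 0.085, 0.085, 0.085, 0.085, 0.085]'

```text
time_s: 17.7
ee_pos: [531.8, 313.5, 4.0]
eef_rot: [[-0.0, 1.0, 0.0], [1.0, 0.0, 0.001], [0.001, 0.0, -1.0]]
force: [0.0, -0.3, 1.6]
opening: 84.9
gripper_force: 0.0
```

```bash
python3 - <<'E'
from meas import *
d=grab('top');s=grab('scene');print(state()['ee_pos'],state()['force'])
print('ramekin scene',ray(s,[482.8,232.4],42))
ht=cv2.cvtColor(d['image'],cv2.COLOR_BGR2HSV)
for n,lo,hi,z in(('green',(50,90,40),(78,255,255),106),):
    t=proj(d,[523,123,z])[0].astype(int);b=blob(ht,lo,hi,t,25)
    if b: print(n,b[1],ray(d,b[0],z).round(1))
E
```

```text
[532.47584121 313.77032688   5.0689484 ] [ 0.79134358 -0.09077121  0.36014919]
ramekin scene [[534.90727373 313.60629295  42.        ]]
green 398.5 [[523.9 122.  106. ]]
```

step_arm --twist '[[0, 0, 0], [0, 0, 0], [0, 0, 0], [0, 0, 0], [0, 0, 0], [0, 0, 0], [0, 0, 0]]' --xyz '[[0, 0, 0], [0, 0, 0], [0, 0, 0], [0, 0, 0], [0, 0, 0], [0, 0, 0], [0, 0, 0]]' --claw '[0.045, 0.045, 0.045, 0.045, 0.045, 0.045, 0.045]'

```text
time_s: 18.5
ee_pos: [532.1, 313.3, 5.0]
eef_rot: [[-0.0, 1.0, 0.002], [1.0, 0.0, 0.0], [0.0, 0.002, -1.0]]
force: [-2.4, -3.2, 10.1]
opening: 59.1
gripper_force: 63.2
```

step_arm --twist '[[0, 0, 0], [0, 0, 0], [0, 0, 0], [0, 0, 0], [0, 0, 0], [0, 0, 0], [0, 0, 0], [0, 0, 0], [0, 0, 0], [0, 0, 0], [0, 0, 0], [0, 0, 0]]' --xyz '[[0, 0, 0.015], [0, 0, 0.045], [0, 0, 0.085], [0, -0.01, 0.125], [0, -0.03, 0.155], [0, -0.06, 0.16], [0, -0.1, 0.16], [0.002, -0.14, 0.16], [0.003, -0.18, 0.16], [0.004, -0.22, 0.16], [0.005, -0.26, 0.16], [0.006, -0.295, 0.16]]' --claw '[0.045, 0.045, 0.045, 0.045, 0.045, 0.045, 0.045, 0.045, 0.045, 0.045, 0.045, 0.045]'

```text
time_s: 19.7
ee_pos: [537.4, 15.9, 164.4]
eef_rot: [[0.001, 1.0, 0.001], [1.0, -0.001, -0.001], [-0.001, 0.001, -1.0]]
force: [1.7, -0.5, -0.7]
opening: 59.1
gripper_force: 64.8
```

step_arm --twist '[[0, 0, 0], [0, 0, 0], [0, 0, 0], [0, 0, 0], [0, 0, 0], [0, 0, 0], [0, 0, 0], [0, 0, 0], [0, 0, 0]]' --xyz '[[0.0006, -0.0194, -0.005], [0.0006, -0.0194, -0.03], [0.0006, -0.0194, -0.065], [0.0006, -0.0194, -0.1], [0.0006, -0.0194, -0.13], [0.0006, -0.0194, -0.145], [0.0006, -0.0194, -0.148], [0.0006, -0.0194, -0.148], [0.0006, -0.0194, -0.148]]' --claw '[0.045, 0.045, 0.045, 0.045, 0.045, 0.045, 0.045, 0.045, 0.045]'

```text
time_s: 20.6
ee_pos: [539.3, -1.3, 17.0]
eef_rot: [[-0.0, 1.0, 0.002], [1.0, 0.0, -0.0], [-0.0, 0.002, -1.0]]
force: [0.0, -0.4, -0.8]
opening: 59.6
gripper_force: 64.7
```

```bash
python3 - <<'E'
from meas import *
s=grab('scene');print(state()['ee_pos'],state()['force'])
cv2.imwrite('pics/c8.png',cv2.resize(s['image'][190:290,255:440],None,fx=4,fy=4,interpolation=cv2.INTER_CUBIC))
E
```

```text
[539.32104903  -1.41176548  16.94427486] [ 0.02738809 -0.7754826   0.39762997]
```

View pics/c8.png

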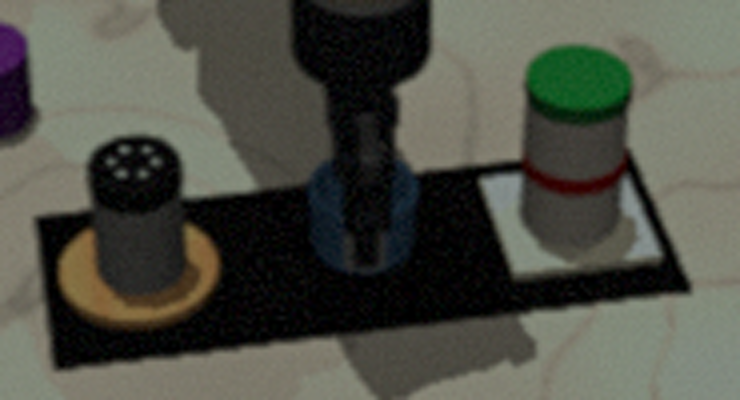

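The ramekin hangs upright over the mat's centre, midway between shaker and stack. I'll lower, release and withdraw.

step_arm --twist '[[0, 0, 0], [0, 0, 0], [0, 0, 0], [0, 0, 0], [0, 0, 0], [0, 0, 0], [0, 0, 0], [0, 0, 0], [0, 0, 0], [0, 0, 0], [0, 0, 0], [0, 0, 0]]' --xyz '[[0, 0, -0.005], [0, 0, -0.0078], [0, 0, -0.0078], [0, 0, -0.0078], [0, 0, -0.0078], [0, 0, -0.0078], [0, 0, -0.0078], [0, 0, -0.0078], [0, 0, -0.0078], [0, 0, 0.02], [0, 0, 0.06], [0, 0, 0.105]]' --claw '[0.045, 0.045, 0.045, 0.045, 0.085, 0.085, 0.085, 0.085, 0.085, 0.085, 0.085, 0.085]'

```text
time_s: 21.85
ee_pos: [537.1, -1.3, 120.7]
eef_rot: [[-0.0, 1.0, -0.002], [1.0, 0.0, 0.001], [0.001, -0.002, -1.0]]
force: [0.3, -0.7, 0.1]
opening: 85.0
gripper_force: 0.0
```

step_arm --twist '[[0, 0, 0], [0, 0, 0], [0, 0, 0], [0, 0, 0], [0, 0, 0], [0, 0, 0], [0, 0, 0], [0, 0, 0], [0, 0, 0], [0, 0, 0], [0, 0, 0], [0, 0, 0]]' --xyz '[[0, 0, 0.04], [0, 0, 0.08], [0, -0.04, 0.11], [0, -0.08, 0.11], [0, -0.12, 0.11], [0, -0.16, 0.11], [0, -0.2, 0.11], [-0.02, -0.24, 0.11], [-0.04, -0.28, 0.11], [-0.06, -0.32, 0.11], [-0.08, -0.36, 0.11], [-0.08, -0.38, 0.11]]' --claw '[0.085, 0.085, 0.085, 0.085, 0.085, 0.085, 0.085, 0.085, 0.085, 0.085, 0.085, 0.085]'

```text
time_s: 23.05
ee_pos: [454.2, -386.2, 230.1]
eef_rot: [[0.006, 1.0, -0.002], [1.0, -0.006, -0.002], [-0.002, -0.002, -1.0]]
force: [-0.3, -0.7, -0.4]
opening: 85.1
gripper_force: 0.0
```

```bash
python3 - <<'E'
from meas import *
d=grab('top');s=grab('scene');print(state()['ee_pos'],state()['force'])
ht=cv2.cvtColor(d['image'],cv2.COLOR_BGR2HSV)
t=proj(d,[538,-1,40])[0].astype(int)
b=blob(ht,(90,60,15),(125,255,255),t,18);print('ram',b[1],ray(d,cv2.minEnclosingCircle(b[2])[0],42),ray(d,b[0],42))
b=blob(ht,(22,110,60),(36,255,255),(419,230),25)
print('yellow',b and ray(d,b[0],44))
f=lambda im:cv2.resize(im,None,fx=3.4,fy=3.4,interpolation=cv2.INTER_CUBIC)
cv2.imwrite('pics/c9.png',np.vstack([f(d['image'][200:280,235:420]),f(s['image'][195:280,255:440])]))
E
```

```text
[ 456.10998661 -385.22906772  229.68118274] [ 0.16002465 -0.68915383 -0.27304613]
ram 417.0 [[538.95305424   1.68141538  42.        ]] [[538.87585611   1.63050658  42.        ]]
yellow [[ 556.05975489 -273.59291455   44.        ]]
```

View pics/c9.png

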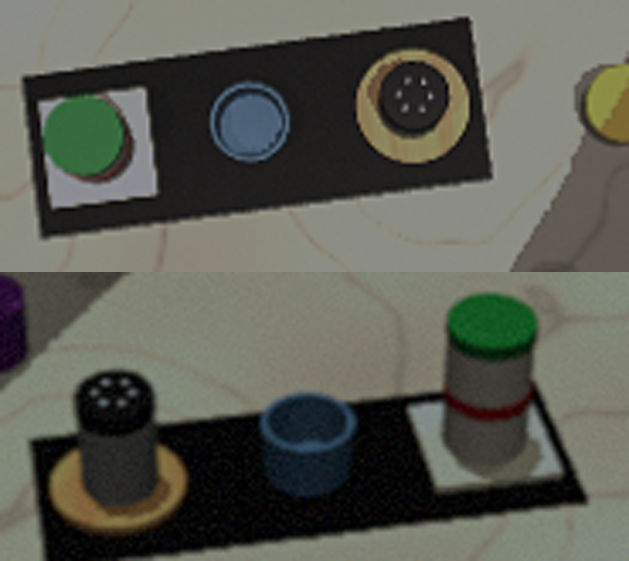

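The top crop shows shaker, ramekin and stack all upright and centred to within about 3 mm, and yellow was not touched. Handing in.

```bash
python3 -c "
from station import workorder
print(workorder.finish_job())"
```

```text
the job is handed in; nothing more can be done
None
```

The job is handed in after about 23 s of robot time: the shaker is on the coaster, green is stacked on red on the tile, and the ramekin is on the mat's centre, all upright and within about 3 mm, with the yellow tub, plate and pan left alone.

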